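# Seat the carrier plate on the shaker's locating pins

## Task

The vial carrier plate has been left askew on the raised loading ledge of the lab shaker. Without gripping or lifting it, nudge it gently with the fingers, straightening it and pushing it sideways off the ledge and across the lower deck, until its two holes drop over the two locating pins and it lies flat on the deck. Leave the wash bottle, the jar and the beaker where they stand, and finish with the hand clear of everything.

Things in the scene. Friction and masses are not known exactly. Their poses are not given: they have to be found in the camera images.
- shaker: Fixed bench shaker, white housing, 292 x 170 mm. Origin on the table under the middle of the step from ledge to deck; z up; x: loading direction, ledge to deck (roughly world +y); y roughly towards the robot. Raised grey loading ledge: x -132 to 2 mm, top at z 79.5. Bare dark metal deck: x 2 to 140, top at z 70. Both y +-80 mm; only the two pins stand on them
- seat (a point): Point on the deck, at x 69, y 0, z 70 mm of the shaker frame, midway between the pins: the carrier's origin comes to lie here when it is seated. Its sides are then in line with the side edges of ledge and deck (same 160 mm width) and its trailing edge is 2 mm past the step
- pin_near (a point): Centre of the top of the steel locating pin nearer the robot, at x 69, y +60, z 78.5 mm of the shaker frame. Both pins are fixed, upright, 8.5 mm tall, 12 mm across at the foot, tapering to 7 mm at the top, which is 1 mm lower than the ledge: a carrier whose holes miss the pins slides on over their tops
- pin_far (a point): Centre of the top of the other pin, the same, at x = 69, y = -60, z = 78.5 mm of the shaker frame
- carrier: Loose aluminium plate, 130 (its x) x 160 (y) x 8 mm, about 0.3 to 0.65 kg, origin centre of underside, z up. Starts flat on the ledge, 75 to 115 mm short of its seat, up to 25 mm off sideways and 0.2 rad askew, its x roughly along the shaker's x. Fixed on it: grey block (x -54 to -14, y +-45, top 24 mm up), three capped vials (tops 42 mm up). A push of 1 to 6 N slides it
- push_edge (a point): Middle of the outer face of the lip along the carrier's trailing (-x) edge, at x -65, y 0, 10 mm above the underside. The upright lip, 5 mm thick with its top 20 mm above the underside, runs along the trailing edge and both side (+-y) edges; the leading (+x) edge is bare 8 mm plate
- hole_near (a point): Centre of the carrier's hole at x 0, y +60 mm, at the underside; a through hole 17 mm across; belongs over pin_near
- hole_far (a point): Centre of the carrier's hole at x 0, y -60 mm, at the underside; a through hole 17 mm across; belongs over pin_far
- wash_bottle: Bystander: white bottle with a red cap, 64 mm across, 150 mm tall, standing on the table beyond the shaker's deck end. Origin: centre of its foot
- jar: Bystander: brown jar with a black lid, 60 mm across, 75 mm tall, on the table beyond the shaker's deck end. Origin: centre of its foot
- beaker: Bystander: empty glass beaker, 68 mm across, 60 mm tall, on the table beyond the shaker's ledge end. Origin: centre of its foot
Not all that is in view belongs to the job. Several things have the shape of the carrier; the one meant has the colours described above.

How it is judged:
By the outcome, as a careful person would: the job done as asked, in the order asked, and still so for the second after the job is handed in, with the robot touching nothing.
It also fails if it takes over 67 s, if anything falls off the work surface, if the arm or the gripper's body presses on something with over 40 N, if the wrist force passes 120 N, or if a joint passes its speed limit or range.

## Robot

A 6-joint arm with a two-finger parallel gripper is mounted at the origin on the work surface. World frame = base frame: x ahead of the robot, y to its left, z up, the work surface at z = 0. Lengths are in m, angles in degrees, forces in N, time in s.
With the tool pointing down it reaches from about 0.4 to 0.825 m from the base axis. Payload 7 kg.
Tool frame: the origin (TCP) lies midway between the tips of the shut fingers; the grasp point (between the pads) lies 19 mm behind it; z points along the fingers, y is the direction in which the jaws open and shut (so a half turn about z gives the same grasp; the last joint's range is limited). The gripper opens to 88 mm and grips with 3 to 60 N. Pads are 19 mm wide; open, the fingers measure 130 mm over their backs; the gripper's body (78 mm by 193 mm) begins 47 mm behind the grasp point.
Start: joints at [81.308, 20.546, 0.682, 0, -70.136, -16.507], TCP at [0.287, 0.611, 0.227] pointing down, gripper open.
Joint ranges: [-176.03, 176.03], [-82.01, 121.73], [-58.28, 71.71], [-173.87, 95.51], [-174.79, -0.11], [-173.66, 173.66]. Speed limits (degrees/s): [136.94, 136.94, 172.46, 180, 180, 180].

## Interface

Orientations are given as a 3x3 rotation matrix whose columns are the frame's x, y, z axes.
In Python, from rig import robot gives the robot as it stands. Calls block until the motion is done:
- robot.goto(position, orientation): joint-space move of the TCP to a pose.
- robot.servo_line(position, ori=None, speed=0.15): straight line of the TCP; ori=None keeps the orientation; speed is the mean speed in m/s.
- robot.movej(angles): joint-space move.
- robot.move_gripper(opening): opening from 0.0 (shut) to 1.0 (fully open); the grip force is fixed at half the most; returns when the fingers have stopped.
- robot.dwell(seconds).
- robot.ik(position, orientation): joint angles nearest the present ones, or None.
- robot.grab_frame(name): name is "side" or "top" or "wrist"; returns (picture, depth): 400x640x3 uint8, red, green, blue; 400x640 float32, m along the optical axis (not along the pixel's ray), 0 where there is no reading.
- robot.camera_info(name): a dict with "vfov" (degrees; the focal length in pixels is half the picture's height over the tangent of half this angle, whatever the lens; pixels are square), "cx", "cy" (the principal point, pixels), "k1" (the pictures are not rectified: a ray, as slopes to the right and down, at radius r is drawn at 1 + k1 r^2 times it, then the intrinsics apply), "view" (4x4, takes a point from world to camera coordinates); the wrist camera has in their place "T_tool_cam" (4x4, takes a point from camera to tool coordinates, whose origin is the TCP and whose axes are the flange's). Camera axes: x right, y down, z forward; pixel columns grow to the right and rows downward; lengths in m; the calibration is good to about 2 mm. A picture is of the moment at which its call begins: read the wrist's pose just before it. camera_info takes no time and is no camera call.
A pose or a line that the arm cannot do raises robot.Unreachable and nothing moves.
- robot.job_done(): hands the job in, once; it reports no verdict.
Readings, each from a call of its own:
- robot.read_t(): time.
- robot.read_qpos(): joint angles.
- robot.read_qvel(): joint speeds.
- robot.read_effort(): joint torques, N m.
- robot.read_position(): TCP position.
- robot.read_tcp_rot(): TCP orientation.
- robot.read_force(): force on the tool from outside, world axes, zero at the start.
- robot.read_ft_torque(): the same for the moment, N m.
- robot.read_grip_width(): opening from 0.0 (shut) to 1.0 (fully open).
Only numpy, scipy, OpenCV 4.12 (cv2) and the standard library are available. Lean on these libraries where they do the work, as an engineer would, in place of code of your own. Each camera call takes 0.05 s, during which the arm holds its last target.

## Working session

There is one attempt and no reset: what is moved stays moved. The work goes in short steps, each a Python script; the robot and the scene stay as the last script left them, time stands still between calls to the robot, and variables do not carry over. Pictures are saved under pics/ and viewed, and the job is handed in when it is done.

```bash
ls; mkdir -p pics; cat > h.py <<'E'
import numpy as np, cv2
from rig import robot
def save(n,a,s=1.0):
    if s!=1: a=cv2.resize(a,None,fx=s,fy=s,interpolation=cv2.INTER_CUBIC)
    cv2.imwrite('pics/'+n+'.png',a[...,::-1])
E
python3 - <<'E'
from h import *
print(robot.read_t())
for n in ("side","top","wrist"):
    p,d=robot.grab_frame(n); save(n+'0',p); np.savez('pics/'+n+'0.npz',p=p,d=d)
    print(n,robot.camera_info(n))
print(robot.read_t(),robot.read_position(),robot.read_tcp_rot())
E
```

```text
pics
0.0
side {'vfov': 56.605413466975556, 'cx': 316.87930551038585, 'cy': 203.34213516008975, 'k1': -0.04042346022627015, 'view': array([[ 0.97723848, -0.2115205 ,  0.01624912, -0.47781771],
       [-0.10650543, -0.55541767, -0.82472287,  0.11251672],
       [ 0.18347085,  0.8042203 , -0.5653036 ,  0.90956179],
       [ 0.        ,  0.        ,  0.        ,  1.        ]])}
top {'vfov': 55.805509905031585, 'cx': 320.6185466330248, 'cy': 199.9144077986874, 'k1': -0.04615676381666822, 'view': array([[-0.01844482, -0.99951284, -0.02517662,  0.00615392],
       [-0.99301457,  0.0212484 , -0.11606282,  0.51122304],
       [ 0.11654125,  0.02285999, -0.99292274,  0.83504599],
       [ 0.        ,  0.        ,  0.        ,  1.        ]])}
wrist {'vfov': 64.78063250291173, 'cx': 318.12907909400457, 'cy': 193.11020170765008, 'k1': -0.03687047219930023, 'T_tool_cam': array([[-4.74487465e-04, -9.66742778e-01, -2.55750222e-01,
         6.77659438e-02],
       [ 9.99999886e-01, -4.70815795e-04, -7.55801527e-05,
         2.76353080e-05],
       [-4.73446773e-05, -2.55750229e-01,  9.66742892e-01,
        -1.56547090e-01],
       [ 0.00000000e+00,  0.00000000e+00,  0.00000000e+00,
         1.00000000e+00]])}
0.15 [0.2872419  0.61042751 0.22583753] [[ 9.04816239e-01 -4.25802061e-01 -4.21286203e-04]
 [-4.25802248e-01 -9.04815432e-01 -1.21677831e-03]
 [ 1.36920457e-04  1.28034539e-03 -9.99999171e-01]]
```

View pics/top0.png

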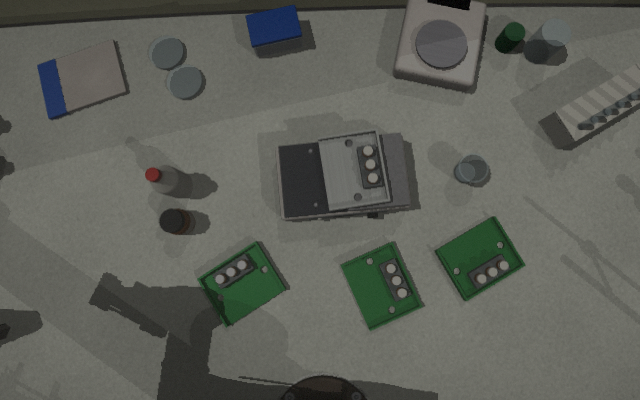

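View pics/side0.png

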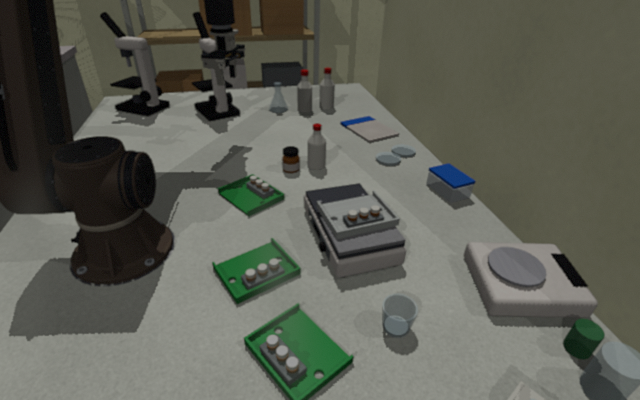

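View pics/wrist0.png

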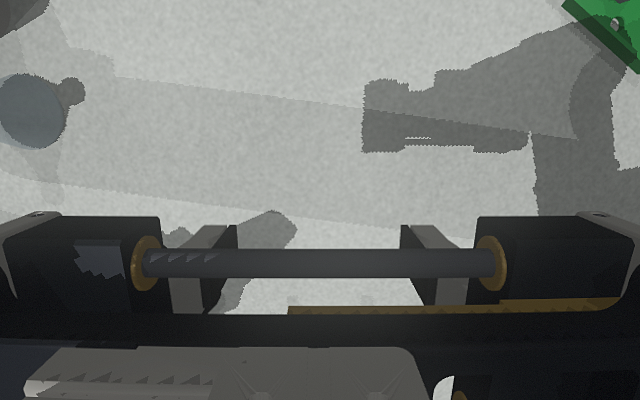

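The top view shows four carrier-shaped plates: a bare metal one on the shaker at about (355,172), and green ones at (243,284), (381,286) and (480,258). Only the one on the shaker ledge has the aluminium and grey colours. I'll confirm it in an enlarged crop.

```bash
python3 - <<'E'
from h import *
z=np.load('pics/top0.npz');p=z['p'];d=z['d']
c=p[115:235,265:425]
c=cv2.convertScaleAbs(c,alpha=1.5)
save('crop0',c,5.0)
E
```

```text
(no output)
```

View pics/crop0.png

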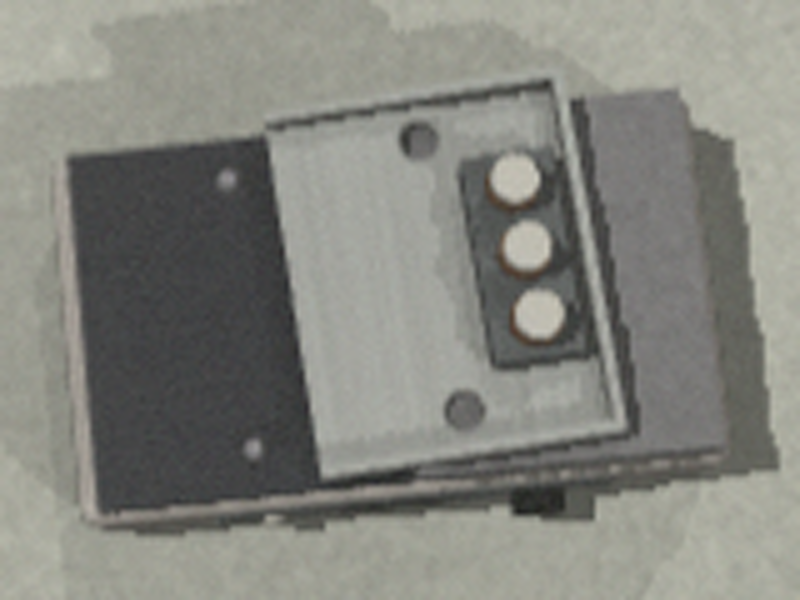

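```bash
cat >> h.py <<'E'
def cam(name,T=None):
    """returns K,dist,R,t (world->cam)"""
    i=robot.camera_info(name); f=200/np.tan(np.radians(i['vfov']/2))
    K=np.array([[f,0,i['cx']],[0,f,i['cy']],[0,0,1.]]); dist=np.array([i['k1'],0,0,0.])
    if 'view' in i: V=i['view']
    else: V=np.linalg.inv(T@i['T_tool_cam'])
    return K,dist,V
def tcp():
    T=np.eye(4);T[:3,:3]=robot.read_tcp_rot();T[:3,3]=robot.read_position();return T
def onplane(c,uv,z):
    K,D,V=c; uv=np.atleast_2d(np.array(uv,float))
    n=cv2.undistortPoints(uv[:,None],K,D)[:,0]
    r=np.c_[n,np.ones(len(n))]@V[:3,:3]; o=-V[:3,:3].T@V[:3,3]
    s=(np.broadcast_to(z,len(n))-o[2])/r[:,2]
    return o+r*s[:,None]
def proj(c,P):
    K,D,V=c
    return cv2.projectPoints(np.atleast_2d(P).astype(float),cv2.Rodrigues(V[:3,:3])[0],V[:3,3],K,D)[0][:,0]
def shaker(near,far):
    """frame from pin points (world xy): origin, R2"""
    y=(near-far)[:2]; y/=np.linalg.norm(y); x=np.array([y[1],-y[0]])
    seat=(near+far)[:2]/2
    R=np.c_[x,y]; return seat-x*0.069,R
E
python3 - <<'E'
from h import *
c=cam('top')
cv=lambda q:(np.array(q)+.5)/5-.5+[265,115]
pins=onplane(c,cv([(253,448),(228,180)]),.0785)
o,R=shaker(*pins); print('pins',pins, np.linalg.norm(pins[0]-pins[1]),'o',o,R)
h=onplane(c,cv([(464,410),(419,141)]),.0875)
print('holes',(h[:,:2]-o)@R,np.linalg.norm(h[0]-h[1]))
k=onplane(c,cv([(268,128),(320,478),(628,430),(558,80)]),[.0875,.0875,.0995,.0995])
print('corners',(k[:,:2]-o)@R)
k=onplane(c,cv([(67,155),(95,515),(725,450),(683,92)]),[.07,.07,.0795,.0795])
print('shaker corners',(k[:,:2]-o)@R)
b=onplane(c,[(471,168),(175,221),(153,174)],[.06,.075,.15]);print(b,(b[:,:2]-o)@R)
E
```

```text
pins [[0.49647381 0.00671771 0.0785    ]
 [0.61509232 0.01573067 0.0785    ]] 0.11896043544395786 o [ 0.56101081 -0.05757749] [[-0.07576432 -0.99712575]
 [ 0.99712575 -0.07576432]]
holes [[-0.02246607  0.05294697]
 [-0.01552835 -0.06614721]] 0.11929608882083996
corners [[ 0.04926561 -0.07854277]
 [ 0.0415159   0.07600719]
 [-0.08896845  0.06945217]
 [-0.07677939 -0.08378977]]
shaker corners [[ 0.13974803 -0.08031072]
 [ 0.14050646  0.08110916]
 [-0.13279702  0.08010179]
 [-0.13390615 -0.07882135]]
[[ 0.57206554 -0.34087916  0.06      ]
 [ 0.46624434  0.31505448  0.075     ]
 [ 0.55731667  0.33217317  0.15      ]] [[-0.28332495  0.0104412 ]
 [ 0.37874084  0.06626187]
 [ 0.3889103  -0.02584568]]
```

The crop confirms it: bare aluminium plate, grey block, three vials and two holes at crop (419,141) and (464,410). The pins are at crop (228,180) and (253,448). The carrier origin is at about (-19,-7) mm with a yaw of about +0.06 rad, so it is 88 mm short. I'll hover behind it with the jaws across and the wrist camera looking forward.

```bash
cat >> h.py <<'E'
O0=np.array([.56101,-.05758]); R0=np.array([[-.07576,-.99713],[.99713,-.07576]])
def W(x,y,z): return np.r_[O0+R0@[x,y],z]
X=np.r_[R0[:,0],0]; ORI=np.c_[X,np.cross([0,0,-1],X),[0,0,-1]]
def look(n,s=1.0):
    T=tcp(); p,d=robot.grab_frame('wrist'); np.savez('pics/'+n+'.npz',p=p,d=d,T=T); save(n,cv2.convertScaleAbs(p,alpha=1.3),s)
E
python3 - <<'E'
from h import *
print(robot.ik(W(-.12,-.007,.2),ORI),robot.ik(W(-.12,-.007,.084),ORI),robot.ik(W(-.005,0,.084),ORI))
robot.goto(W(-.118,-.005,.2),ORI)
print(robot.read_t(),robot.read_position(),robot.read_force(),robot.read_grip_width())
look('w1')
E
```

```text
None None [ 13.49023278  17.97803745 -23.81887333   0.         -48.20308922
 170.85443405]Traceback (most recent call last):
  File "<stdin>", line 3, in <module>
rig.Unreachable: the arm cannot take that pose within its joint ranges
```

```bash
cat >> h.py <<'E'
ORI=ORI@np.diag([-1,-1,1.])
E
python3 - <<'E'
from h import *
for a in [(-.12,-.007,.2),(-.12,-.007,.084),(-.005,0,.084),(.1,0,.25)]: print(robot.ik(W(*a),ORI))
robot.goto(W(.10,-.005,.23),ORI)
print(robot.read_t(),robot.read_position(),robot.read_force(),robot.read_grip_width())
look('w1')
E
```

```text
[  1.50491108  14.92929333 -10.90894971   0.         -64.16175697
   2.83975575]
[  1.50491108  21.14257431 -18.8358794    0.         -50.0215463
   2.83975575]
[ 13.49023278  17.97803745 -23.81887333   0.         -48.20308922
  -9.14556595]
[ 24.56973454   8.40560169 -12.56226734   0.         -69.03213097
 -20.22506771]
2.4 [0.55853943 0.04327991 0.2299555 ] [ 0.5145643  -0.86420368 -0.26959019] 1.0000799672270186
```

View pics/w1.png

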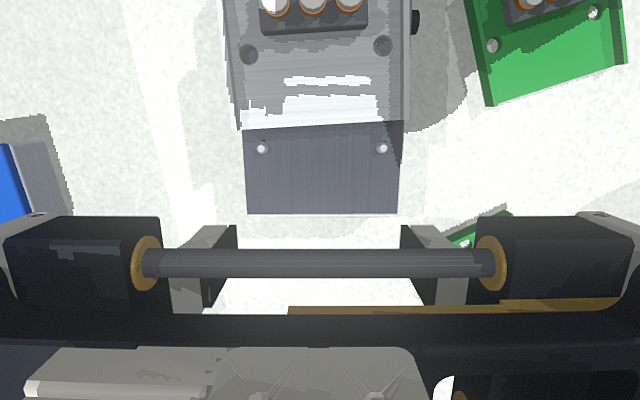

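The wrist view shows the far pin at (261,149), the near pin at (382,148), the far hole at (249,54) and the near hole at (382,45), all clear of the hand. I'll measure from an enlarged crop.

```bash
python3 - <<'E'
from h import *
p=np.load('pics/w1.npz')['p']
save('w1c',p[0:200,215:425],3.8)
E
```

```text
(no output)
```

View pics/w1c.png

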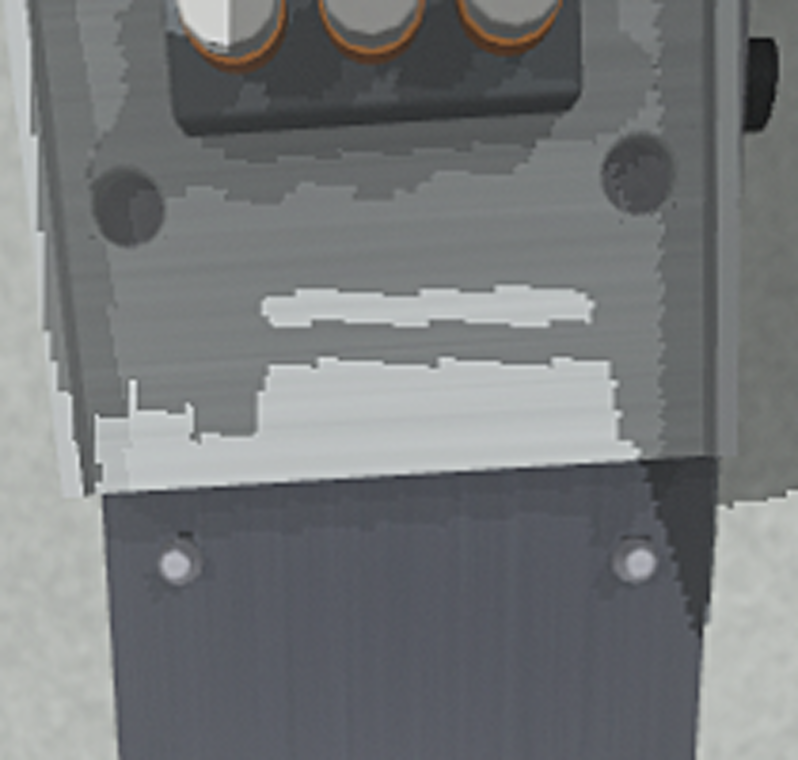

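```bash
cat >> h.py <<'E'
def meas(n,crop,s,pn,pf,hn,hf,zp=.0785,zh=.0875):
    c=cam('wrist',np.load('pics/'+n+'.npz')['T']) if n[0]=='w' else cam('top')
    cv=lambda q:(np.array(q)+.5)/s-.5+np.array(crop)
    P=onplane(c,cv([pn,pf]),zp); o,R=shaker(*P)
    h=onplane(c,cv([hn,hf]),zh); l=(h[:,:2]-o)@R; v=l[0]-l[1]
    print('pins',P[:,:2].tolist(),'o',o,'xdir',R[:,0]); print('origin mm',l.mean(0)*1e3,'yaw',np.arctan2(-v[0],v[1]),'spans',np.linalg.norm(P[0]-P[1]),np.linalg.norm(v))
E
python3 - <<'E'
from h import *
meas('w1',(215,0),3.8,(640,563),(176,564),(638,172),(128,206))
E
```

```text
pins [[0.49714608642320174, 0.005986221467773133], [0.615909919365534, 0.015372331605146967]] o [ 0.56196424 -0.05810624] xdir [-0.07878605  0.99689155]
origin mm [-19.05920127  -6.15277225] yaw 0.059824074035205066 spans 0.11913415580204154 0.11874495468744856
```

```bash
cat >> h.py <<'E'
O0=np.array([.5615,-.0578]); x_=np.array([-.0773,.99701]); x_/=np.linalg.norm(x_)
R0=np.c_[x_,[-x_[1],x_[0]]]
X=np.r_[x_,0]; ORI=np.c_[-X,-np.cross([0,0,-1],X),[0,0,-1]]
def loc():
    p=robot.read_position(); return np.r_[(p[:2]-O0)@R0*1e3,p[2]*1e3]
def F():
    f=np.mean([robot.read_force() for _ in range(3)],0); return np.r_[f[:2]@R0,f[2]]
E
python3 - <<'E'
from h import *
robot.goto(W(-.118,-.006,.16),ORI)
robot.servo_line(W(-.118,-.006,.0845),ORI,.1)
robot.dwell(.2)
f0=F(); print(robot.read_t(),loc(),f0)
for x in range(-112,-77,3):
    robot.servo_line(W(x/1e3,-.006,.0845),ORI,.03)
    print(x,loc().round(1),(F()-f0).round(2),robot.read_ft_torque().round(2))
    if np.abs(F()-f0).max()>15: print('stop');break
print(robot.read_t())
p,d=robot.grab_frame('top'); save('t2',cv2.convertScaleAbs(p[105:235,255:425],alpha=1.5),4.5)
E
```

```text
4.475 [-118.05635149   -6.39946149   85.21772393] [-0.0750426   0.33533415 -0.81661077]
-112 [-111.8   -6.    84.6] [ 0.23 -0.73 -0.54] [ 0.09 -0.07  0.  ]
-109 [-108.8   -6.    84.5] [0.77 0.1  1.13] [ 0.03 -0.07  0.07]
-106 [-105.9   -6.    84.5] [-0.09 -0.15  0.83] [ 0.07 -0.02 -0.03]
-103 [-102.8   -6.    84.5] [-0.1  -0.69  1.28] [ 0.1  -0.07 -0.01]
-100 [-99.8  -6.   84.5] [0.6  0.04 0.38] [ 0.05 -0.05  0.06]
-97 [-96.9  -5.8  84.4] [-0.64 -0.21  0.61] [-0.11  0.11  0.05]
-94 [-93.9  -5.9  84.5] [-1.74  0.63  0.26] [-0.42  0.19  0.1 ]
-91 [-90.8  -6.   84.5] [-1.73  1.63  0.65] [-0.34  0.22 -0.06]
-88 [-87.7  -6.2  84.5] [-0.81 -0.45  0.07] [-0.23  0.03 -0.05]
-85 [-84.7  -6.2  84.6] [-1.02 -0.94  1.06] [-0.09 -0.11 -0.04]
-82 [-81.7  -6.1  84.5] [-0.02 -0.48 -0.18] [-0.19 -0.13  0.  ]
-79 [-78.8  -6.1  84.5] [-1.4  -0.5  -0.01] [-0.28 -0.22 -0.07]
7.575
```

View pics/t2.png

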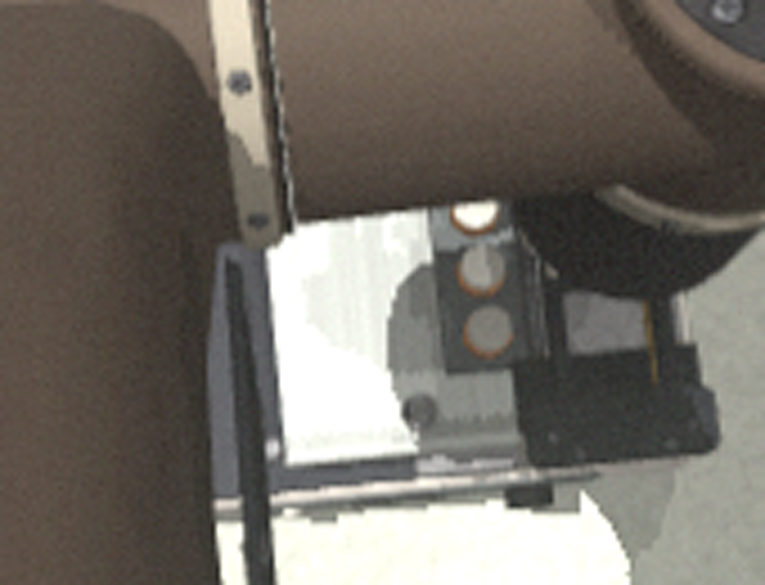

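The carrier looks straight now: the leading edge and block are parallel to the step, though the arm hides the rest. I'll back off and measure with the wrist camera.

```bash
python3 - <<'E'
from h import *
robot.servo_line(W(-.09,-.006,.0845),ORI,.06)
robot.servo_line(W(-.09,-.006,.2),ORI,.2)
robot.goto(W(.10,-.005,.23),ORI)
look('w3'); p=np.load('pics/w3.npz')['p']
save('w3c',p[0:200,215:425],3.8); print(robot.read_t())
E
```

```text
9.525
```

View pics/w3c.png

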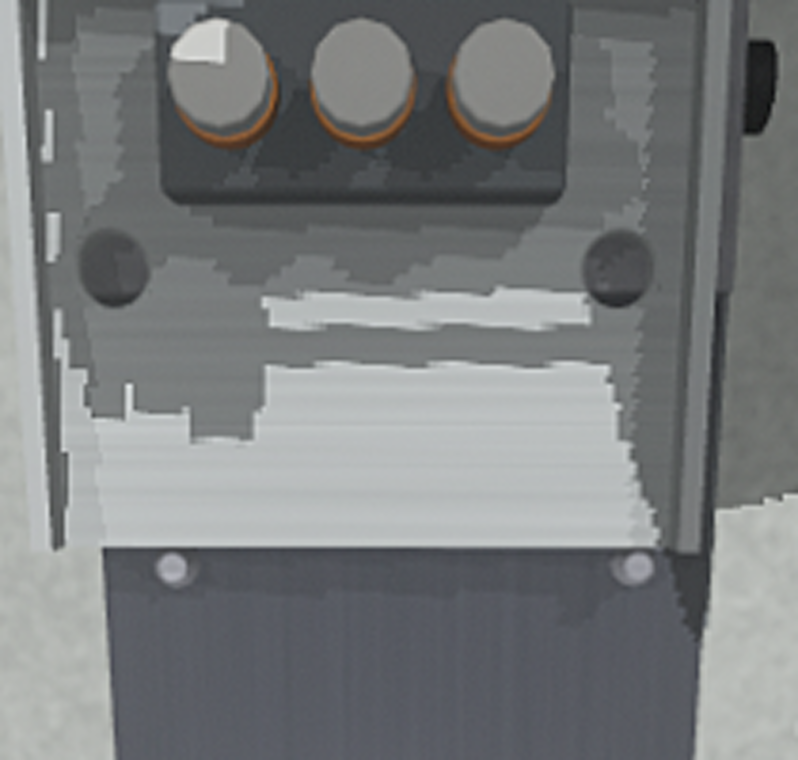

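```bash
python3 - <<'E'
from h import *
meas('w3',(215,0),3.8,(638,568),(173,569),(619,266),(113,267))
# finger geometry from hand depth? none
A=np.r_[-x_[1],x_[0],0] # shaker y
# side ORI: jaws along shaker x
for s in (1,-1):
    Y=s*np.r_[x_,0]; o=np.c_[np.cross(Y,[0,0,-1]),Y,[0,0,-1]]
    for q in [(-.0,-.115,.17),(0,-.115,.0845),(0,-.08,.0845)]: print(s,robot.ik(W(*q),o))
E
```

```text
pins [[0.49722942630975453, 0.006306323327253175], [0.6160034720708256, 0.01583680955216955]] o [ 0.5621353  -0.05770737] xdir [-0.0799834  0.9967962]
origin mm [-3.05021912 -9.43261797] yaw -0.0006025803492082581 spans 0.11915579765221804 0.1188216180708192
1 [ 12.29739524  22.92460458  -3.29763534   0.         -63.77776008
 -97.86401825]
1 [ 12.29739524  27.14768468  -8.71273747   0.         -54.13957785
 -97.86401825]
1 [ 12.74366844  24.34007262 -13.49782277   0.         -52.16210461
 -98.31029146]
-1 [ 12.29739524  22.92460458  -3.29763534   0.         -63.77776008
  82.13598175]
-1 [ 12.29739524  27.14768468  -8.71273747   0.         -54.13957785
  82.13598175]
-1 [ 12.74366844  24.34007262 -13.49782277   0.         -52.16210461
  81.68970854]
```

Yaw is now about 0. The carrier is 9.4 mm off towards -y, so I'll nudge the far side lip with both fingers, jaws along the loading direction.

```bash
cat >> h.py <<'E'
Ys=np.r_[x_,0]; SIDE=np.c_[np.cross(Ys,[0,0,-1]),Ys,[0,0,-1]]
E
python3 - <<'E'
from h import *
robot.goto(W(-.003,-.118,.19),SIDE)
robot.move_gripper(.8)
robot.servo_line(W(-.003,-.118,.0845),SIDE,.12)
robot.dwell(.1); f0=F(); print(robot.read_t(),loc(),f0)
for y in (-106,-103,-100,-97,-94,-92.5,-91.):
    robot.servo_line(W(-.003,y/1e3,.0845),SIDE,.03)
    g=F()-f0;print(y,loc().round(1),g.round(2))
    if np.abs(g).max()>12: print('stop');break
robot.dwell(.2);print(loc(),robot.read_t())
robot.servo_line(W(-.003,-.115,.0845),SIDE,.06)
robot.servo_line(W(-.003,-.115,.16),SIDE,.2)
robot.goto(W(.10,-.005,.23),ORI)
look('w4'); p=np.load('pics/w4.npz')['p']
save('w4c',p[0:200,215:425],3.8); print(robot.read_t())
E
```

```text
12.45 [  -3.00065445 -118.66659281   85.61958164] [ 0.02578805 -0.08945486 -0.1409674 ]
-106 [  -3.  -106.    84.7] [-0.48  0.6  -0.34]
-103 [  -3.  -102.9   84.5] [0.3  0.03 0.02]
-100 [  -2.9 -100.2   84.6] [ 0.81 -1.01 -0.03]
-97 [ -3.  -97.   84.6] [-0.2  -2.74 -0.15]
-94 [ -3.  -93.8  84.6] [ 0.64 -1.14  1.26]
-92.5 [ -3.  -92.5  84.6] [-0.15 -2.01 -0.27]
-91.0 [ -3.  -91.   84.6] [ 0.27 -2.37 -0.12]
[ -3.01780052 -90.99108475  84.56285262] 14.7
17.05
```

View pics/w4c.png

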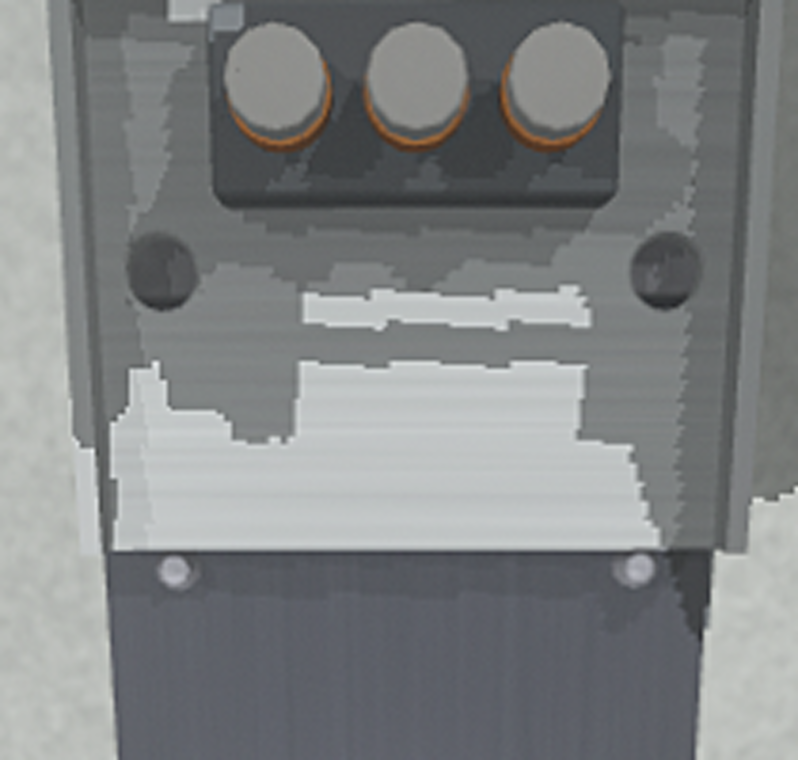

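```bash
python3 - <<'E'
from h import *
meas('w4',(215,0),3.8,(638,571),(174,572),(665,270),(162,270))
E
```

```text
pins [[0.4973936890902238, 0.006839824864071736], [0.6161263512838411, 0.016046376757273034]] o [ 0.56209428 -0.0573504 ] xdir [-0.07730812  0.99700725]
origin mm [-3.08831679  1.64515282] yaw -0.0015055753276728638 spans 0.11908906612005085 0.1183146584436698
```

The carrier is straight but about 1.1 to 1.6 mm towards +y. I'll push from behind with a slight -y drift so it is carried back by sticking contact, stop before the pins engage, and look.

```bash
python3 - <<'E'
from h import *
robot.servo_line(W(-.02,0,.2),ORI,.25)
robot.goto(W(-.094,.001,.17),ORI)
robot.move_gripper(1.0)
robot.servo_line(W(-.094,.001,.0845),ORI,.12)
robot.servo_line(W(-.080,.001,.0845),ORI,.04)
robot.dwell(.1); f0=F(); print(robot.read_t(),loc(),f0)
xs=np.arange(-74,-25,6)
for x in xs:
    y=1-1.6*(x+80)/54
    robot.servo_line(W(x/1e3,y/1e3,.0845),ORI,.03)
    g=F()-f0;print(x,loc().round(1),g.round(2))
    if np.abs(g).max()>12: print('stop');break
robot.dwell(.1);print(loc(),robot.read_t())
l=loc()/1e3
robot.servo_line(W(l[0]-.012,l[1],.0845),ORI,.06)
robot.servo_line(W(l[0]-.012,l[1],.2),ORI,.2)
robot.goto(W(.12,-.005,.23),ORI)
look('w5'); p=np.load('pics/w5.npz')['p']
save('w5c',p[0:200,215:425],3.8); print(robot.read_t())
E
```

```text
20.1417 [-79.93169206   0.92693964  84.59749282] [ 0.02977434 -0.06799475  0.27914915]
-74 [-73.9   0.9  84.5] [-1.53  0.3  -0.68]
-68 [-67.8   0.6  84.5] [-2.15 -0.1   0.11]
-62 [-61.8   0.4  84.6] [-2.26 -0.59  0.92]
-56 [-55.9   0.2  84.6] [-2.77 -0.13  0.79]
-50 [-50.1  -0.1  84.7] [-4.32 -0.5   2.71]
-44 [-44.1  -0.3  84.6] [-4.7  -0.29  3.46]
-38 [-37.9  -0.3  84.4] [-3.21  0.35  1.77]
-32 [-31.8  -0.2  84.3] [-1.95 -0.87  1.44]
-26 [-25.7  -0.3  84.2] [-1.07  0.63  0.31]
[-25.71865223  -0.29795155  84.2040079 ] 23.3917
25.1917
```

View pics/w5c.png

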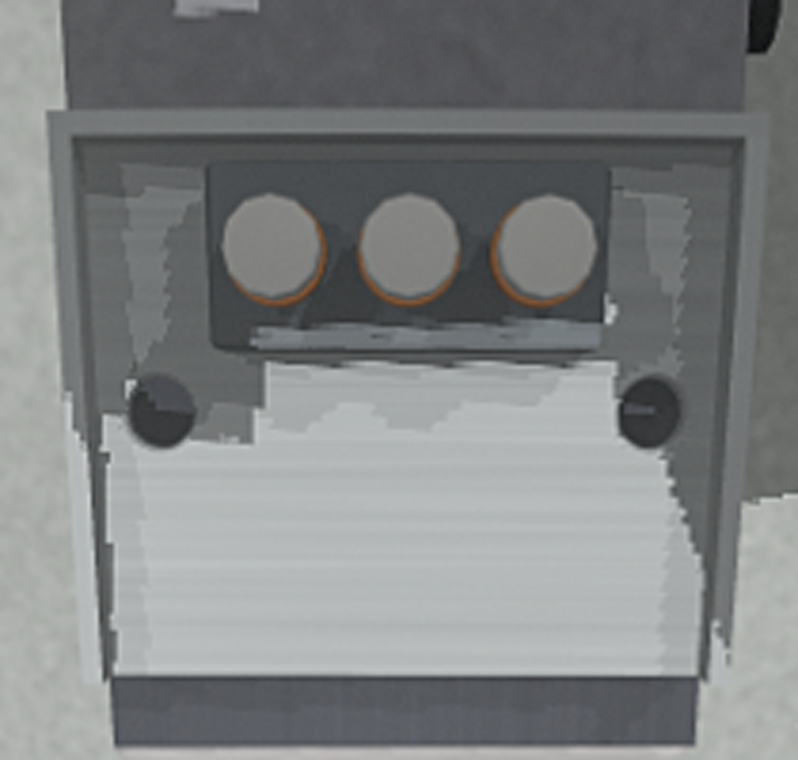

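The wrist view shows the holes at crop (161,411) and (650,411), with the leading edge parallel to the deck end. The pins are hidden, so I'll measure against their earlier wrist-camera positions.

```bash
python3 - <<'E'
from h import *
c=cam('wrist',np.load('pics/w5.npz')['T'])
cv=lambda q:(np.array(q)+.5)/3.8-.5+np.array([215,0])
o,R=shaker(np.array([.49739,.00661]),np.array([.6161,.01594]))
f=lambda q,z:((onplane(c,cv(q),z)[:,:2]-o)@R*1e3).round(1)
print('holes',f([(650,411),(161,411)],.084))
print('deck end corners',f([(695,746),(114,746)],.07))
print('lip trail',f([(769,114),(48,112)],.0985))
print('ledge edges',f([(747,60),(65,60)],.0795))
E
```

```text
holes [[ 50.   59.8]
 [ 50.  -59.4]]
deck end corners [[138.6  79.8]
 [138.4 -79.1]]
lip trail [[-13.8  80.1]
 [-14.1 -78.9]]
ledge edges [[-29.8  79.6]
 [-29.6 -79.2]]
```

The carrier is centred on the deck to within a few tenths of a millimetre, straight, with 19 mm to go. Now the final push.

```bash
python3 - <<'E'
from h import *
robot.servo_line(W(-.02,0,.2),ORI,.25)
robot.goto(W(-.042,-.0003,.17),ORI)
robot.servo_line(W(-.042,-.0003,.084),ORI,.12)
robot.servo_line(W(-.028,-.0003,.084),ORI,.04)
robot.dwell(.1); f0=F(); print(robot.read_t(),loc(),f0)
for x in [-22,-18,-15,-12,-10,-9,-8,-7.3,-6.7]:
    robot.servo_line(W(x/1e3,-.0003,.084),ORI,.02)
    g=F()-f0;print(x,loc().round(1),g.round(2))
    if np.abs(g).max()>14: print('stop');break
robot.dwell(.1);print(loc(),robot.read_t())
l=loc()/1e3
robot.servo_line(W(l[0]-.012,l[1],.0845),ORI,.06)
robot.servo_line(W(l[0]-.012,l[1],.2),ORI,.2)
robot.goto(W(.12,-.005,.23),ORI)
look('w6'); p=np.load('pics/w6.npz')['p']
save('w6c',p[0:200,215:425],3.8); print(robot.read_t())
p,d=robot.grab_frame('side'); save('s6',cv2.convertScaleAbs(p[150:300,270:430],alpha=1.4),4.5)
E
```

```text
27.6583 [-27.96675525  -0.3041636   84.03185516] [-0.38076417 -0.36424355  0.66967883]
-22 [-22.   -0.2  83.9] [-0.67  0.69 -1.53]
-18 [-17.8  -0.2  83.9] [-1.27  0.34 -1.15]
-15 [-14.8  -0.3  84. ] [-0.16  0.69 -1.95]
-12 [-11.6  -0.6  84.1] [ 0.93 -0.26 -0.82]
-10 [-9.8 -0.4 84.1] [ 0.18  0.29 -1.13]
-9 [-9.1 -0.3 83.9] [-1.43  0.56 -1.64]
-8 [-8.  -0.2 83.9] [-1.11  0.11 -0.79]
-7.3 [-7.3 -0.2 84. ] [-2.55  0.68 -2.65]
-6.7 [-6.7 -0.2 84. ] [-1.44 -0.08 -2.18]
[-6.73146009 -0.19169068 83.94677848] 30.4083
32.1583
```

View pics/w6c.png

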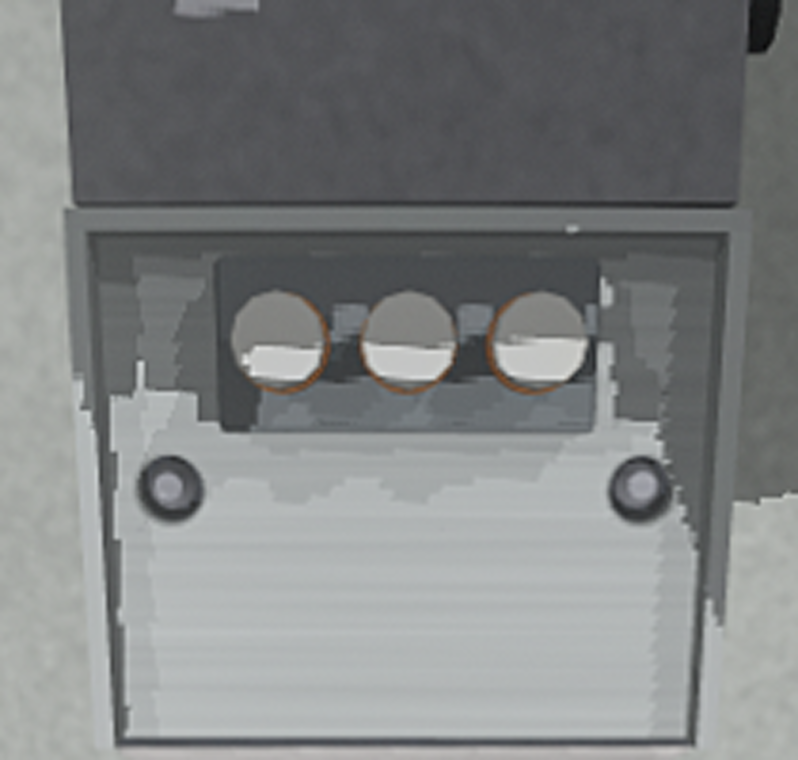

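View pics/s6.png

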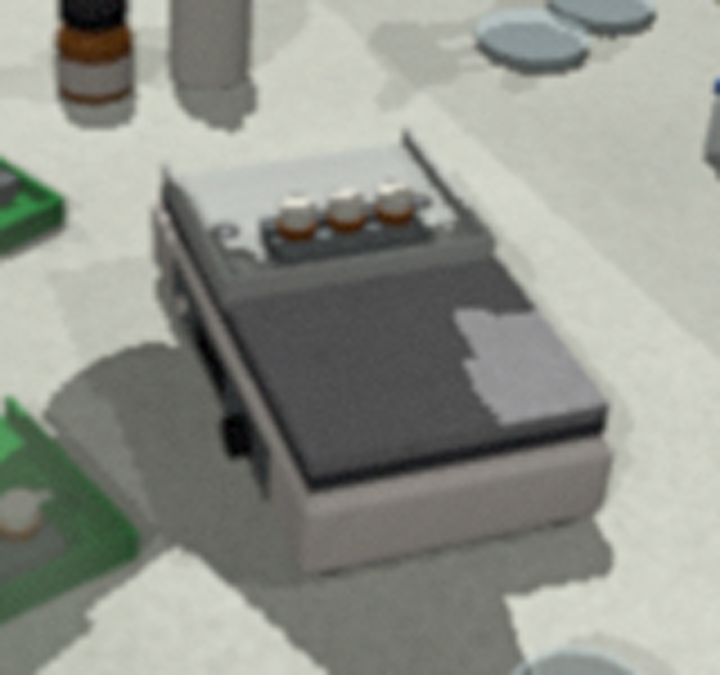

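Both pins show through the holes at crop (169,488) and (639,488). I'll use the depth image to check that it lies flat.

```bash
python3 - <<'E'
from h import *
z=np.load('pics/w6.npz');d=z['d'];K,D,V=cam('wrist',z['T'])
def P(u,v):
    u,v=u/3.8+215,v/3.8; w=d[int(v)-1:int(v)+2,int(u)-1:int(u)+2]; n=cv2.undistortPoints(np.array([[[u,v]]],float),K,D)[0,0]
    return V[:3,:3].T@(np.r_[n,1]*np.median(w)-V[:3,3])
o,R=shaker(np.array([.49739,.00661]),np.array([.6161,.01594]))
for n,q in dict(ledge=(400,120),ledgeL=(120,150),lipT_far=(120,220),lipT_mid=(400,220),lipT_near=(700,220),pl_rear_far=(150,300),pl_rear_near=(670,300),pl_mid=(400,520),pl_lead_far=(180,710),pl_lead=(400,715),pl_lead_near=(640,710)).items():
    w=P(*q); print(n,((w[:2]-o)@R*1e3).round(1),round(w[2]*1e3,1))
p,_=robot.grab_frame('top'); save('t7',p); print(robot.read_t(),loc())
E
```

```text
ledge [-16.2  -0.9] 78.0
ledgeL [ -9.9 -67.4] 77.4
lipT_far [  7.4 -65.9] 88.4
lipT_mid [ 7.6 -0.9] 88.5
lipT_near [ 7.3 68.7] 88.6
pl_rear_far [ 24.  -61.9] 76.6
pl_rear_near [24.  65.3] 76.7
pl_mid [77.5 -0.7] 76.4
pl_lead_far [127.3 -59.1] 76.3
pl_lead [128.7  -0.6] 76.4
pl_lead_near [127.4  63.2] 76.3
32.2583 [119.25739438  -4.58195205 229.04230671]
```

View pics/t7.png

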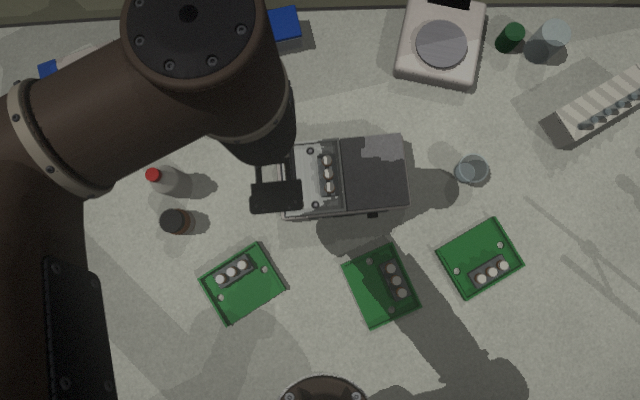

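```bash
python3 -c "
from h import *
robot.servo_line(W(.12,-.005,.28),ORI,.1); print(robot.job_done(), robot.read_t())"
```

```text
the job is handed in; nothing more can be done
the job is handed in; nothing more can be done
```

The carrier is seated: both holes are over the pins, it lies flat on the deck, and I've handed the job in. My last clock reading was 32.3 s, just before a short final lift and handing in.

**What I did:**
- I straightened the carrier with a two-finger push on the trailing lip.
- I nudged it about 11 mm sideways on its far lip.
- I pushed it off the ledge and over the pins in two stages. Readings between steps stayed below about 5 N, and it was never gripped or lifted.

**Last checks:**
- **Holes:** both pins show inside their holes.
- **Flatness:** the plate's top reads 76.3–76.7 mm at front, rear and both sides. The ledge reads about 1.5–2 mm low in the same picture, so this fits the 78 mm expected when seated.
- **Bystanders:** the wash bottle, jar and beaker are at the same pixels as at the start.
- **Hand:** it was raised well above the scene, touching nothing.

**Disagreements:** after the sideways nudge, two estimates of the offset differed slightly (1.1 and 1.6 mm). I corrected this during the long push, and before the final push the carrier was centred to within about 0.5 mm. No check failed.

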